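# Clamp the embossing stamp to the click

### The arm

A 6-joint arm with a two-finger parallel gripper is mounted at the origin on the work surface. World frame = base frame: x ahead of the robot, y to its left, z up, the work surface at z = 0. Lengths are in m, angles in rad, forces in N, time in s.
With the tool pointing down it reaches from about 0.325 to 0.875 m from the base axis. Payload 4.4 kg.
Tool frame: the origin (TCP) lies where the fingers leave the gripper's body, on its centre line; the fingertips stand 73 mm ahead of it and the grasp point (between the pads) lies 54 mm ahead of it; z points along the fingers, y is the line along which they close (so a half turn about z gives the same grasp; the last joint's range is limited). The gripper opens to 85 mm and grips with 20 to 120 N. Pads are 22 mm wide; open, the fingers measure 114 mm over their backs; the gripper's body (76 mm by 85 mm) begins 54 mm behind the grasp point. The pads swing forward as they close: fully open they stand 13 mm farther back than shut.
Start: joints at [-1.268, 0.207, 1.542, -0, 1.393, -0.15], TCP at [0.252, -0.517, 0.304] pointing down, gripper open.
Joint ranges: [-2.73, 2.73], [-0.86, 2.22], [0.23, 2.46], [-1.11, 4.25], [0.08, 2.63], [-2.82, 2.82]. Speed limits (rad/s): [2.79, 2.79, 3.14, 3.14, 3.14, 3.14].

### API

Orientations are given as a rotation vector (axis times angle).
In Python, from workcell import * gives the robot as it stands. Calls block until the motion is done:
- reach(position, orientation): joint-space move of the TCP to a pose.
- servo_line(position, rot=None, v=0.15): straight line of the TCP; rot=None keeps the orientation; v is the mean speed in m/s.
- movej(angles): joint-space move.
- move_gripper(opening, squeeze=None): finger opening in m; squeeze is the grip in N (None keeps the last); returns when the fingers have stopped.
- dwell(seconds).
- solve_ik(position, orientation): joint angles nearest the present ones, or None.
- get_image(name): name is "side" or "top" or "wrist"; returns a dict with "frame" (400x640x3 uint8, red, green, blue), "z_map" (400x640 float32, m along the optical axis (not along the pixel's ray), 0 where there is no reading), "mtx" (3x3 intrinsics, pixels), "origin" and "attitude" of the camera in the world; the wrist camera has in their place "T_tool_cam" (4x4, takes a point from camera to tool coordinates, whose origin is the TCP and whose axes are the flange's). Camera axes: x right, y down, z forward; pixel columns grow to the right and rows downward; lengths in m; the calibration is good to about 2 mm. The wrist camera is an equidistant fisheye: a pixel r from the principal point sees the ray r / f radians off the axis. A picture is of the moment at which its call begins: read the wrist's pose just before it.
A pose or a line that the arm cannot do raises MotionError and nothing moves.
- close_job(): hands the job in; it is judged then, once.
Readings, each from a call of its own:
- get_time_s(): time.
- get_qpos(): joint angles.
- get_joint_vel(): joint speeds.
- get_tau(): joint torques, N m.
- get_tool_pos(): TCP position.
- get_tcp_rot(): TCP orientation.
- get_force(): force on the tool from outside, world axes, zero at the start.
- get_moment(): the same for the moment, N m.
- get_grip_width(): finger opening in m.
- get_gripper_force(): force on a finger pad.
Only numpy, scipy, OpenCV 4.12 (cv2) and the standard library are available. Lean on these libraries where they do the work, as an engineer would, in place of code of your own. Each camera call takes 0.05 s, during which the arm holds its last target. There are 200 camera calls.

### The job

Put the stamp with the rectangular foot into the channel of the jig and slide it gently in under the clamp strap until it is fully home against the end stop. Then tighten the clamp bolt by turning the click wrench that sits on it clockwise (seen from above) until it breaks over with a click, stop at once before its short free give is used up, and let go, leaving the wrench on the bolt and the stamp home. Leave the other things on the bench as they are.

Things in the scene. Friction and masses are not known exactly. Their poses are not given: they have to be found in the camera images.
- stamp: the embossing stamp: flat steel foot 70 x 40 x 14 mm (x, y, z) with a square-sided aluminium post 24 (x) x 22 (y) mm that rises from the foot's top to 65 mm above the underside; the post's axis lies at x = -22 mm (the rear end). About 0.35 kg. Origin: centre of the foot's underside. It goes into the channel with its x axis along the channel's x, the post end last
- jig: clamping jig fixed on the granite slab (slab top 20 mm above the table): base plate 190 x 170 x 10 mm, on it an open-topped channel 42.6 mm wide between two rails 10 mm high, running along x from a flared mouth at x = -93 mm (parallel from -70) to the end stop's face at x = 45. Channel floor at z = 10. Origin: underside of the base, midway between the rails; x towards the stop, z up
- strap (a point): underside of the fixed clamp strap over the middle of the channel (x = 33, y = 0, z = 27 mm in the jig), 3 mm above the foot of a stamp in the channel. The strap is a bar 22 mm wide and 10 mm thick across the channel (jig x 22 to 44), so the foot is set down in the open part of the channel (its origin at jig x below -20) and slid in towards +x
- home (a point): point on the channel floor (x = 10, y = 0, z = 10 mm in the jig) where the stamp's origin lies when the stamp is fully home; same axes as the jig. Feeling the stop with about 6 N is enough
- end_stop: steel block across the channel's closed end, 24 x 75 x 20 mm, its face towards the mouth at jig x = 45 mm; origin under its centre (jig x = 57, z = 10 mm). Touch it gently: more than 45 N from the stamp is ramming
- bolt (a point): point on the upright axis of the clamp bolt (x = 33, y = -65 mm in the jig), about which the wrench turns, 75 mm above the jig's underside. It takes 14 to 41 degrees of clockwise turn, different every time, until the wrench clicks. After that the bolt stays where it is
- wrench_head (a point): click wrench's round head on the bolt axis, 34 mm across, top 80 mm above the jig's underside; x axis level and in line with the handle until it breaks over, z up; turns with the bolt. After the click the handle gives about the bolt axis relative to the head: the give ends at 0.12 rad (23 mm at the grip), over 0.105 rad (20 mm) counts as pulled on past the click. Let go, it springs back in line
- wrench_grip (a point): middle of the wrench's ribbed metal grip (cylinder 28 mm across, 140 to 240 mm from the bolt axis), 190 mm from the bolt axis, 72 mm above the jig's underside. x along the level handle away from the bolt, z up. Points to the jig's -y side at the start; cannot be taken off. Pushed sideways here it resists with 9 to 15 N at first, rising to 15 to 19 N; at the click that falls to half within 13 mm
- round_stamp: the other stamp, not wanted: round steel foot 60 mm across and 14 mm thick with a round 22 mm post, 65 mm tall in all, too wide for the channel; origin under its foot's centre
- mallet: wooden mallet lying along the far side: head a barrel 56 mm thick and 100 mm long, handle 190 mm along its own +x; origin under the head's centre
- spray_bottle: white spray bottle 94 mm wide and 209 mm tall at the far left; origin under its centre
- dye_jar: lidded jar 56 mm wide, 70 mm tall, far right; origin under its centre
- edge_slicker: small turned wooden tool standing upright, 32 mm wide, 85 mm tall, near right; origin under its centre
- rivet_cup: steel bowl 64 mm wide, 50 mm tall, near left; origin under its centre
- tool_bar: square steel bar 115 x 10 x 10 mm lying beyond the jig; origin under its centre, x along it
Not all that is in view belongs to the job. What is shaped like the stamp but pink is not meant.

How it is judged:
On the way, in this order (a step that is already met when the one before it is completed fails the run):
1. the rectangular stamp is fully home in the channel (within 2 mm of the stop, 3 mm sideways) (x of stamp in the frame of home between -0.002 and 0.003 m and y of stamp in the frame of home between -0.003 and 0.003 m and z of stamp in the frame of home below 0.003 m and angle between the x axis of stamp and the x axis of home, either way round below 0.07 rad and angle between stamp's own z axis and vertical below 0.07 rad), for 0.2 s.
2. with the stamp home, the wrench has broken over (handle more than 0.018 rad out of line with its head) (all of step 1 and angle between the x axis of wrench_grip and the x axis of wrench_head, either way round above 0.018 rad), for 0.02 s.
At the end, for the whole second after the job is handed in: The stamp lies flat and at rest in the channel, its origin within 2 mm of home along the channel and 3 mm across; the wrench has been turned on (grip more than 35 mm from where it started), has clicked, and is let go, its handle back in line with its head within 0.012 rad (all of step 1 and angle between the x axis of wrench_grip and the x axis of wrench_head, either way round below 0.012 rad and distance of wrench_grip from where it was at the start of the episode above 0.035 m and linear speed of stamp below 0.01 m/s); the robot touches nothing.
It fails at once if the wrench was pulled on past the click (handle more than 0.105 rad out of line with its head) (angle between the x axis of wrench_grip and the x axis of wrench_head, either way round above 0.105 rad).
It fails at once if the wrench was turned (grip moved more than 30 mm) while the stamp was not home (distance of wrench_grip from where it was at the start of the episode above 0.03 m and not (x of stamp in the frame of home between -0.002 and 0.003 m and y of stamp in the frame of home between -0.003 and 0.003 m and z of stamp in the frame of home below 0.003 m and angle between the x axis of stamp and the x axis of home, either way round below 0.07 rad and angle between stamp's own z axis and vertical below 0.07 rad)).
It fails at once if the stamp was rammed against the end stop (more than 45 N) (contact force between stamp and end_stop above 45 N).
It fails at once if a bystander was moved more than 30 mm (distance of any of round_stamp, mallet, spray_bottle, dye_jar, edge_slicker, rivet_cup, tool_bar from where it was at the start of the episode above 0.03 m).
It also fails if it takes over 72 s, if anything falls off the work surface, if the arm or the gripper's body presses on something with over 40 N, if the wrist force passes 120 N, or if a joint passes its speed limit or range.

## Working session

There is one attempt and no reset: what is moved stays moved. The work goes in short steps, each a Python script; the robot and the scene stay as the last script left them, time stands still between calls to the robot, and variables do not carry over. Pictures are saved under pics/ and viewed, at most 10 in all, crops included, and the job is handed in when it is done.

```bash
mkdir -p pics; ls; python3 - <<'E'
from workcell import *
import cv2,numpy as np
for n in("top","side"):
    d=get_image(n); cv2.imwrite(f"pics/{n}0.png",d["frame"][:,:,::-1]); np.savez(f"{n}0.npz",**d)
    print(n,d["mtx"],d["origin"],d["attitude"])
print(get_time_s(),get_tcp_rot(),get_force())
E
```

```text
pics
top [[373.89198625   0.         324.60377191]
 [  0.         373.89198625 194.9848952 ]
 [  0.           0.           1.        ]] [0.42933416 0.02672554 1.20814736] [-2.16095142  2.18799163 -0.12248919]
side [[502.79768792   0.         315.56525499]
 [  0.         502.79768792 201.94961227]
 [  0.           0.           1.        ]] [0.4545023  0.87130429 1.11825329] [-0.19534382  2.92785904 -1.04089211]
0.1 [-3.05943427e+00 -7.04754669e-01  2.34548238e-04] [0.50950786 0.03997769 1.09156174]
```

View pics/top0.png

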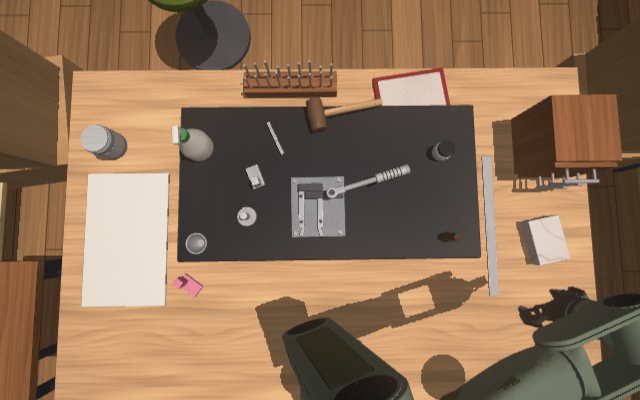

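View pics/side0.png

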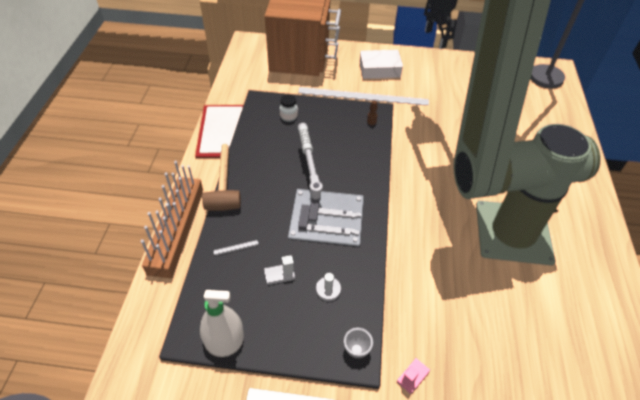

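Candidates: grey rectangular-foot stamp at top (255,177); round stamp (247,216), ruled out by its round foot; pink decoy (188,285), not meant. I choose (255,177) and check it in a crop.

```bash
cat > h.py <<'E'
from workcell import *
import cv2,numpy as np
from scipy.spatial.transform import Rotation as R
def cloud(d):
    z=d["z_map"];K=d["mtx"];v,u=np.mgrid[0:400,0:640]
    p=np.dstack([(u-K[0,2])/K[0,0]*z,(v-K[1,2])/K[1,1]*z,z])
    return p@R.from_rotvec(d["attitude"]).as_matrix().T+d["origin"]
E
python3 - <<'E'
from h import *
t=dict(np.load("top0.npz"));s=dict(np.load("side0.npz"))
a=t["frame"][155:245,230:420]
b=s["frame"][110:300,250:375]
cv2.imwrite("pics/c1.png",cv2.resize(a,None,fx=4.2,fy=4.2,interpolation=cv2.INTER_CUBIC)[:,:,::-1])
cv2.imwrite("pics/c2.png",cv2.resize(b,None,fx=3.1,fy=3.1,interpolation=cv2.INTER_CUBIC)[:,:,::-1])
P=cloud(t);Q=cloud(s)
for u,v in [(255,168),(255,177),(257,182),(252,175),(260,180),(332,193),(390,174),(315,180),(312,215),(311,188),(400,220)]:
    print(u,v,P[v,u].round(4))
print("side");
for u,v in [(288,262),(278,273),(316,187),(308,150),(330,190),(330,222),(250,120+80)]: print(u,v,Q[v,u].round(4))
E
```

```text
255 168 [0.6374 0.2326 0.0348]
255 177 [0.6008 0.2235 0.0858]
257 182 [0.5854 0.2173 0.0861]
252 175 [0.615  0.2418 0.0354]
260 180 [0.5989 0.2168 0.0339]
332 193 [ 0.5471 -0.0082  0.107 ]
390 174 [ 0.6025 -0.1828  0.1035]
315 180 [0.5972 0.0428 0.0324]
312 215 [0.4862 0.0534 0.0325]
311 188 [0.5698 0.0553 0.0482]
400 220 [ 0.4675 -0.2258  0.0204]
side
288 262 [0.5874 0.2318 0.0862]
278 273 [0.6138 0.2335 0.0321]
316 187 [0.5491 0.0021 0.1053]
308 150 [ 0.5902 -0.1403  0.0968]
330 190 [ 0.5156 -0.0623  0.0237]
330 222 [0.5025 0.062  0.0378]
250 200 [0.7338 0.0067 0.0246]
```

View pics/c1.png

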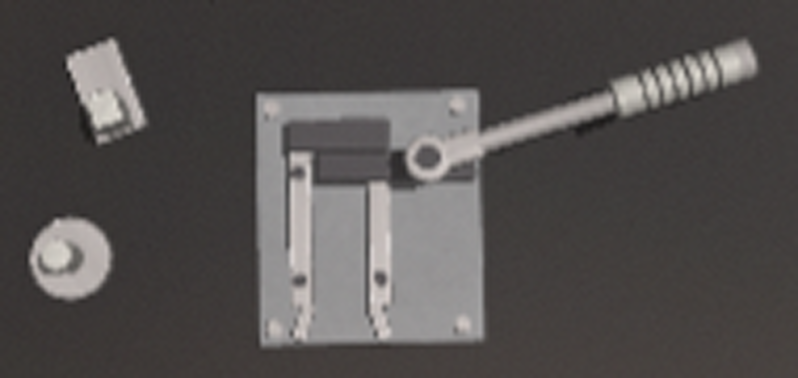

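View pics/c2.png

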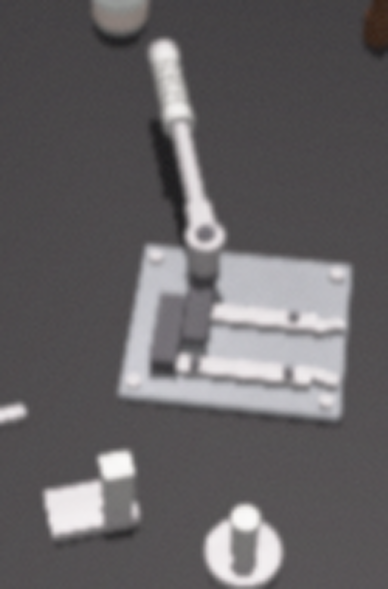

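The picture agrees: the stamp's post end faces the robot, the channel mouth faces the robot, and the wrench grip is at about (392,174). Now fit the poses.

```bash
cat >> h.py <<'E'
def rect(P,m,k=1):
    q=P[m][:,:2].astype(np.float32); c,sz,a=cv2.minAreaRect(q*1000); return np.round(c,1),np.round(sz,1),round(a,2),len(q)
E
python3 - <<'E'
from h import *
for n in("top","side"):
    d=dict(np.load(n+"0.npz"));P=cloud(d);x,y,z=P[...,0],P[...,1],P[...,2]
    g=(abs(x-.5)<.25)&(abs(y)<.35)&(d["z_map"]>0); print(n,"slab z",np.median(z[g&(x>.4)&(y<-.1)&(z<.03)]))
    b=(d["frame"].min(2)>90)
    jm=g&(z>.024)&(z<.045)&(abs(x-.515)<.13)&(abs(y-.035)<.12)&b
    print("jig",rect(P,jm))
    st=g&(abs(x-.61)<.07)&(abs(y-.23)<.07)
    fm=st&(z>.025)&(z<.042)&b; print("foot",rect(P,fm))
    pm=st&(z>.079)&(z<.095); print("post",rect(P,pm),P[pm].mean(0).round(4))
    hm=(abs(y+.18)<.06)&(abs(x-.6)<.06)&(z>.07); print("grip",rect(P,hm))
    w=(abs(y+.01)<.035)&(abs(x-.55)<.035)&(z>.09);print("head",rect(P,w))
    hh=(y<-.03)&(y>-.25)&(abs(x-.58)<.08)&(z>.07); q=P[hh]; print(np.polyfit(q[:,1],q[:,0],1))
def px(d,uv,z0):
    K=d["mtx"];r=R.from_rotvec(d["attitude"]).apply([(uv[0]-K[0,2])/K[0,0],(uv[1]-K[1,2])/K[1,1],1]);o=d["origin"];return (o+r*(z0-o[2])/r[2])[:2].round(4)
d=dict(np.load("top0.npz"))
f=lambda c:((c[0]+.5)/4.2-.5+230,(c[1]+.5)/4.2-.5+155)
print("top corners",[px(d,f(c),.03) for c in[(258,92),(478,90),(484,343),(262,346)]])
print("rails",[px(d,f(c),.04) for c in[(290,155),(312,155),(369,184),(388,184),(369,285),(391,285),(290,285),(311,285)]])
print("foot",[px(d,f(c),.034) for c in[(67,57),(115,39),(147,126),(99,143)]])
d=dict(np.load("side0.npz"));f=lambda c:((c[0]+.5)/3.1-.5+250,(c[1]+.5)/3.1-.5+110)
print("side corners",[px(d,f(c),.03) for c in[(147,245),(352,265),(342,417),(120,395)]])
print("foot",[px(d,f(c),.034) for c in[(44,488),(97,482),(50,536)]],"post",[px(d,f(c),.085) for c in[(96,458),(128,452),(133,475),(102,482)]])
E
```

```text
top slab z 0.020736981220959017
jig (array([514.5,  35.5]), array([189.5, 168.6]), 0.51, 2510)
foot (array([612.7, 233.8]), array([70.2, 40.6]), 20.2, 191)
post (array([591.7, 225.6]), array([23.7, 20.7]), 17.13, 57) [0.5915 0.2256 0.0855]
grip (array([ 604. , -178.9]), array([ 27.9, 126.1]), 17.7, 359)
head (array([553. , -18.4]), array([31.4, 56.7]), 9.44, 164)
[-0.29895923  0.54969215]
side slab z 0.021439289429804775
jig (array([515.2,  22.5]), array([195.2, 199.5]), 0.44, 2972)
foot (array([611.7, 231.9]), array([69.8, 44.7]), 20.97, 360)
post (array([590.8, 224.6]), array([24.4, 23.7]), 19.62, 89) [0.5907 0.2257 0.085 ]
grip (array([ 603.6, -180.3]), array([ 28.2, 126.5]), 17.19, 290)
head (array([551.6, -17.8]), array([32.3, 56.3]), 7.7, 174)
[-0.30797651  0.54945487]
top corners [array([0.6095, 0.1189]), array([ 0.6092, -0.0479]), array([ 0.4184, -0.0489]), array([0.4183, 0.1166])]
rails [array([0.5601, 0.0943]), array([0.5599, 0.0779]), array([0.5376, 0.0355]), array([0.5375, 0.0213]), array([0.4624, 0.0363]), array([0.4622, 0.02  ]), array([0.4631, 0.0949]), array([0.4629, 0.0794])]
foot [array([0.6373, 0.2626]), array([0.6507, 0.2265]), array([0.584 , 0.2021]), array([0.5716, 0.2381])]
side corners [array([ 0.6087, -0.0486]), array([ 0.4202, -0.0511]), array([0.4172, 0.1172]), array([0.6061, 0.1207])]
foot [array([0.6517, 0.2225]), array([0.6102, 0.2111]), array([0.6385, 0.2654])] post [array([0.6074, 0.2206]), array([0.5835, 0.2116]), array([0.5763, 0.232 ]), array([0.599 , 0.2416])]
```

```bash
cat >> h.py <<'E'
def down(a): return np.pi*np.array([np.cos(a/2),np.sin(a/2),0])
E
python3 - <<'E'
from h import *
th=np.radians(20.3); xy=[.5913,.2253]
for a in(th,th+np.pi,th-np.pi):
    print(a,solve_ik([*xy,.26],down(a)),solve_ik([.38,.057,.14],down(a-th)))
q=solve_ik([*xy,.26],down(th)); a=th
if q is None or abs(q[5])>2.3: a=th-np.pi
reach([*xy,.26],down(a)); print(a,get_time_s(),get_tool_pos(),get_qpos(),get_force())
d=get_image("wrist"); np.savez("w1.npz",pos=get_tool_pos(),rot=get_tcp_rot(),**d)
cv2.imwrite("pics/w1.png",d["frame"][:,:,::-1]); print(d["mtx"],d["T_tool_cam"])
E
```

```text
0.3543018381548489 [ 2.27390558e-01  3.62866303e-01  1.43610772e+00 -4.44089210e-16
  1.34261863e+00  1.44388505e+00] [-7.73679785e-02  2.14632680e-02  2.13396030e+00 -4.44089210e-16
  9.86169085e-01  1.49342835e+00]
3.495894491744642 [ 2.27390558e-01  3.62866303e-01  1.43610772e+00 -4.44089210e-16
  1.34261863e+00 -1.69770761e+00] [-7.73679785e-02  2.14632680e-02  2.13396030e+00 -4.44089210e-16
  9.86169085e-01 -1.64816431e+00]
-2.787290815434944 [ 2.27390558e-01  3.62866303e-01  1.43610772e+00 -4.44089210e-16
  1.34261863e+00 -1.69770761e+00] [-7.73679785e-02  2.14632680e-02  2.13396030e+00 -4.44089210e-16
  9.86169085e-01 -1.64816431e+00]
0.3543018381548489 2.975 [0.59167567 0.22436606 0.26009182] [ 2.25918783e-01  3.62765963e-01  1.43604561e+00 -3.02984791e-04
  1.34262165e+00  1.44382867e+00] [-0.18810153 -0.01937497  0.06966073]
[[309.70691629   0.         322.51175868]
 [  0.         309.70691629 200.59074432]
 [  0.           0.           1.        ]] [[-2.92268304e-04 -9.58896604e-01 -2.83755558e-01  7.17082721e-02]
 [ 9.99999646e-01 -5.64565794e-05 -8.39215907e-04  1.00374526e-03]
 [ 7.88701415e-04 -2.83755703e-01  9.58896282e-01 -6.92076118e-02]
 [ 0.00000000e+00  0.00000000e+00  0.00000000e+00  1.00000000e+00]]
```

View pics/w1.png

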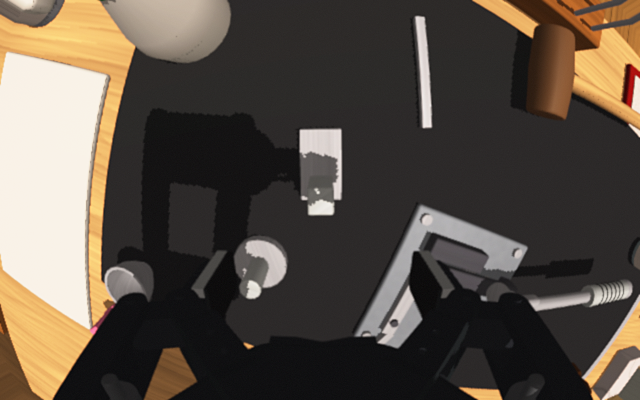

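Stamp upright in view with the post at (321,205), centred between the fingertips at (215,270) and (425,270); round stamp at (260,265) is clear. Grasp.

```bash
cat >> h.py <<'E'
def wpts(d,uv):  # wrist pixels+depth -> tool coords
    o=[]
    for u,v in uv:
        e=np.array([(u-d["mtx"][0,2]),(v-d["mtx"][1,2])])/d["mtx"][0,0];t=np.hypot(*e)
        z=d["z_map"][int(round(v)),int(round(u))]; p=np.r_[e/t*np.tan(t)*z,z] 
        o.append((d["T_tool_cam"]@np.r_[p,1])[:3])
    return np.array(o)
E
python3 - <<'E'
from h import *
d=dict(np.load("w1.npz")); T=wpts(d,[(321,206),(321,211),(308,135),(334,135)])
print((R.from_rotvec(d["rot"]).apply(T)+d["pos"]).round(4))
th=np.radians(20.3); xy=[.5913,.2253]
move_gripper(.06,50)
servo_line([*xy,.14],v=.15); servo_line([*xy,.116],v=.05)
print(get_tool_pos(),get_force())
move_gripper(.0,50); print(get_grip_width(),get_gripper_force(),get_force(),get_tool_pos(),get_time_s())
servo_line([*xy,.18],v=.12); print(get_grip_width(),get_force(),get_tool_pos())
E
```

```text
[[0.5864 0.2229 0.0843]
 [0.5824 0.2214 0.0845]
 [0.6335 0.2536 0.0339]
 [0.6419 0.2304 0.0333]]
[0.59116396 0.22527811 0.11565234] [ 0.47176058 -0.17976022  0.12519456]
0.021548075670389938 50.64015984535217 [-1.12885699  0.43935884  2.1494487 ] [0.59152004 0.22552299 0.11647648] 5.4083
0.0213143477340225 [ 0.19904306  0.26977616 -3.7415928 ] [0.5906072  0.22508186 0.17917423]
```

```bash
python3 - <<'E'
from h import *
servo_line([.5913,.2253,.24],v=.2)
reach([.36,.0573,.22],down(.005)); servo_line([.36,.0573,.16],v=.15)
dwell(.2)
p,r=get_tool_pos(),get_tcp_rot()
d=get_image("wrist"); np.savez("w2.npz",pos=p,rot=r,**d)
print(p,r,get_force(),get_grip_width(),get_time_s())
a=d["frame"][60:320,160:480]; cv2.imwrite("pics/w2.png",cv2.resize(a,None,fx=2.3,fy=2.3,interpolation=cv2.INTER_CUBIC)[:,:,::-1])
E
```

```text
[0.36127894 0.05725469 0.16121302] [3.14131527 0.00807055 0.00472591] [-0.10421937 -1.12558664 -3.61697094] 0.02144486766841941 8.45
```

View pics/w2.png

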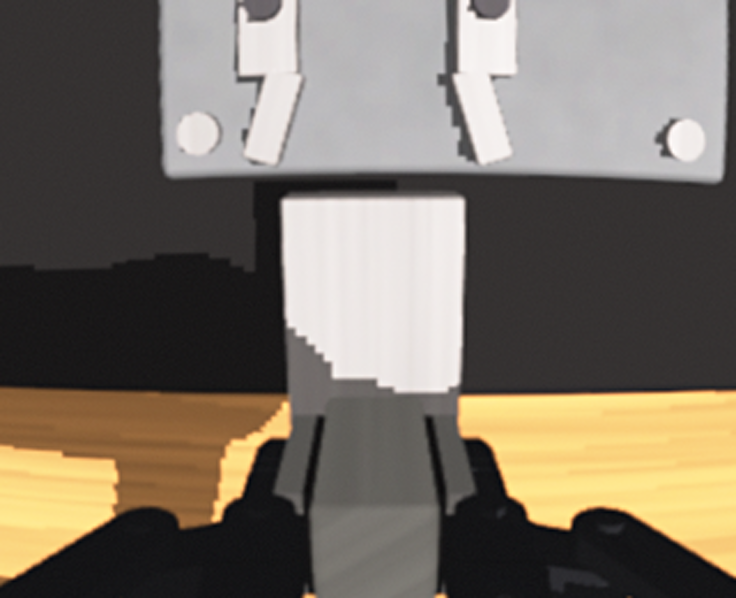

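Foot front edge spans crop (282–466,197); the rails' inner edges run at (298,40) and (459,40), with flare mouth tips at about (277,163) and (484,163).

```bash
cat >> h.py <<'E'
E
python3 - <<'E'
from h import *
d=dict(np.load("w2.npz")); f=lambda c:((c[0]+.5)/2.3-.5+160,(c[1]+.5)/2.3-.5+60)
# full ray with known world z
def g(c,z0):
    u,v=f(c);e=np.array([u-d["mtx"][0,2],v-d["mtx"][1,2]])/d["mtx"][0,0];t=np.hypot(*e)
    T=d["T_tool_cam"];Rw=R.from_rotvec(d["rot"]).as_matrix();r=Rw@T[:3,:3]@np.r_[e/t*np.sin(t),np.cos(t)];o=Rw@T[:3,3]+d["pos"]
    return (o+r*(z0-o[2])/r[2]).round(4)
zf=.034+.161-.1155
for n,cs,z in(("foot front",[(282,199),(466,199)],zf),("foot back",[(289,390),(458,385)],zf),("rail par",[(298,10),(298,68),(459,10),(455,72)],.04),("flare tip",[(277,163),(484,163)],.04),("plate",[(168,178),(722,182)],.03)):
    print(n,*[g(c,z) for c in cs])
for c in[(370,250),(270,40),(480,40)]:
    u,v=f(c);print(wpts(d,[(u,v)])+0, (R.from_rotvec(d["rot"]).apply(wpts(d,[(u,v)]))+d["pos"]).round(4))
E
```

```text
foot front [0.4166 0.0763 0.0795] [0.4168 0.037  0.0795]
foot back [0.373  0.0759 0.0795] [0.3745 0.0372 0.0795]
rail par [0.4633 0.0769 0.04  ] [0.4475 0.0768 0.04  ] [0.4636 0.0345 0.04  ] [0.4467 0.0354 0.04  ]
flare tip [0.422  0.0826 0.04  ] [0.4224 0.0272 0.04  ]
plate [0.418  0.1161 0.03  ] [ 0.4199 -0.0492  0.03  ]
[[4.36547230e-02 2.47142202e-05 8.34488757e-02]] [[0.4052 0.0574 0.0779]]
[[ 0.09381019 -0.02658649  0.12132822]] [[0.4553 0.0843 0.0402]]
[[0.09392079 0.02898468 0.12238092]] [[0.4557 0.0287 0.0391]]
```

```bash
cat >> h.py <<'E'
def slide(x,x1,y,z,yaw,step,v,fstop,F0):
    dy=0
    while x<x1:
        x=min(x+step,x1); yy=y+np.tan(yaw)*(x-.45)+dy
        servo_line([x,yy,z],down(yaw),v=v); f=get_force()-F0; p=get_tool_pos()
        print(np.round(x,4),p.round(4),f.round(1),round(dy,4))
        if f[0]<-fstop: print("resist"); break
        if abs(f[1])>3: dy+=np.sign(f[1])*.0003
    return x,yy
E
python3 - <<'E'
from h import *
yaw=.008
servo_line([.355,.0558,.14],down(yaw),v=.15); servo_line([.355,.0558,.1268],v=.08); dwell(.2)
F0=get_force(); np.save("F0.npy",F0); print(F0,get_tool_pos())
print(slide(.355,.47,.0563,.1268,yaw,.006,.06,8,F0),get_time_s(),get_grip_width(),get_moment())
E
```

```text
[ 0.29430588 -0.36343549 -3.45428583] [0.35549526 0.05578101 0.12732352]
0.361 [0.3619 0.0555 0.1272] [-0.1  1.4  0.2] 0
0.367 [0.3677 0.0556 0.127 ] [-0.2  0.6  0.1] 0
0.373 [0.3735 0.0557 0.1269] [-0.3  0.1  0.4] 0
0.379 [0.3795 0.0557 0.1268] [-0.6  0.1  0. ] 0
0.385 [0.3854 0.0558 0.1268] [-0.7  0.8 -0.2] 0
0.391 [0.3903 0.0562 0.1264] [-3.9  3.2  5.3] 0
0.397 [0.3918 0.0565 0.1265] [-21.8   0.6  27.9] 0.0003
resist
(0.397, np.float64(0.0561759909544351)) 11.0083 0.021563596807266834 [0.00585953 2.8856075  0.01204101]
```

```bash
python3 - <<'E'
from h import *
servo_line([.387,.0561,.127],v=.05); dwell(.2)
p,r=get_tool_pos(),get_tcp_rot()
print(p,r,get_force(),get_moment())
d=get_image("wrist"); np.savez("w3.npz",pos=p,rot=r,**d)
a=d["frame"][60:260,200:450]; A=cv2.resize(a,None,fx=2.2,fy=2.2,interpolation=cv2.INTER_CUBIC)
s=get_image("side"); np.savez("s3.npz",**s); b=s["frame"][180:260,280:380]; B=cv2.resize(b,None,fx=2.4,fy=2.4,interpolation=cv2.INTER_CUBIC)
c=np.zeros((440,800,3),np.uint8); c[:,:550]=A; c[:192,555:795]=B
cv2.imwrite("pics/w3.png",c[:,:,::-1])
E
```

```text
[0.3875789  0.05598517 0.12706241] [3.14146431e+00 1.23423733e-02 1.29013595e-03] [ 0.91679688 -0.44910577 -3.3149925 ] [0.02200792 0.01668059 0.03311377]
```

View pics/w3.png

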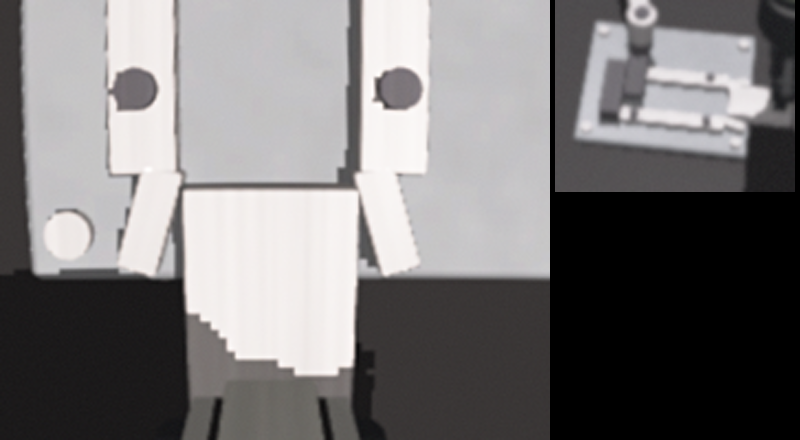

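The left flare gap is about 4 px and the right about 0 px at (358,180), so the foot sits roughly 0.5 mm too far right and hit the right rail's entry. Shift +y.

```bash
python3 - <<'E'
from h import *
yaw=.008;F0=np.load("F0.npy")
x,y=slide(.385,.47,.0569,.1275,yaw,.004,.05,6,F0)
print(x,y,get_time_s(),get_grip_width(),get_moment())
E
```

```text
0.389 [0.3893 0.0564 0.1276] [-1.  -0.2  0.1] 0
0.393 [0.3919 0.0566 0.1268] [-3.2  0.9 -0.9] 0
0.397 [0.3955 0.0566 0.1266] [-4.8  0.6 -1.3] 0
0.401 [0.4001 0.0566 0.1269] [-5.   1.1 -1.4] 0
0.405 [0.4048 0.0566 0.1273] [-4.5  2.2 -2.7] 0
0.409 [0.4092 0.0567 0.1275] [-4.1  1.4 -2.9] 0
0.413 [0.4134 0.0567 0.1277] [-3.4  2.  -2.4] 0
0.417 [0.4173 0.0567 0.1276] [-3.1  1.6 -2. ] 0
0.421 [0.4212 0.0568 0.1276] [-3.3  3.  -1. ] 0
0.425 [0.4251 0.0568 0.1275] [-2.4  2.2 -2.5] 0
0.429 [0.429  0.0568 0.1275] [-3.7  2.5 -2.4] 0
0.433 [0.433  0.0568 0.1275] [-3.9  3.  -1.4] 0
0.437 [0.437  0.0569 0.1275] [-4.6  4.2 -2.4] 0
0.441 [0.4411 0.057  0.1275] [-4.1  3.2 -2.8] 0.0003
0.445 [0.4452 0.0571 0.1276] [-3.4  0.1 -2.2] 0.0006
0.449 [0.4492 0.0572 0.1276] [-4.7 -0.  -0.9] 0.0006
0.453 [0.4532 0.0572 0.1276] [-3.7 -1.3 -1.1] 0.0006
0.457 [0.4572 0.0573 0.1275] [-3.6 -1.5 -1.2] 0.0006
0.461 [0.4633 0.0577 0.1287] [ 0.3 -0.3  1.2] 0.0006
0.465 [0.4662 0.0577 0.1282] [-0.2  0.3  0.7] 0.0006
0.469 [0.4695 0.0576 0.1276] [-0.2  0.5 -0.4] 0.0006
0.47 [0.47   0.0577 0.1275] [-0.2  0.3  0.5] 0.0006
0.47 0.057660003413420716 17.1583 0.021582833886742703 [-0.00951151  0.02620893 -0.03430412]
```

```bash
python3 - <<'E'
from h import *
yaw=.008;F0=np.load("F0.npy")
z=.1275
while z>.1245:
    z-=.0005; servo_line([.47,.0577,z],v=.02); f=get_force()-F0
    if f[2]>4: break
print("floor",z,get_tool_pos(),f.round(1)); z+=.0006
servo_line([.47,.0577,z],v=.02)
x,y=slide(.47,.496,.0575,z,yaw,.004,.06,6,F0)
x,y=slide(x,.512,y-np.tan(yaw)*(x-.45),z,yaw,.001,.02,6,F0)
print(x,y,get_time_s(),get_grip_width(),get_moment())
E
```

```text
floor 0.126 [0.4700625  0.05768513 0.12631846] [-2.4  0.6  5.3]
0.474 [0.4744 0.0577 0.1266] [-0.   0.8 -0. ] 0
0.478 [0.4784 0.0577 0.1266] [-0.4  0.8  0.6] 0
0.482 [0.4824 0.0577 0.1266] [-0.7  1.2  0.7] 0
0.486 [0.4864 0.0578 0.1266] [-0.1  0.1  0.1] 0
0.49 [0.4904 0.0578 0.1266] [-0.1  0.7  0.6] 0
0.494 [0.4944 0.0579 0.1266] [-0.6 -0.2  0.6] 0
0.496 [0.4962 0.0578 0.1265] [-0.7  1.5  0.2] 0
0.497 [0.4971 0.0579 0.1266] [ 0.2  1.  -0.8] 0
0.498 [0.4981 0.0579 0.1266] [-0.2  1.1  0.3] 0
0.499 [0.4991 0.0579 0.1266] [-0.5  0.3  0.4] 0
0.5 [0.5001 0.0579 0.1266] [-0.6  1.5  0.5] 0
0.501 [0.5011 0.0579 0.1266] [0.5 0.5 0.1] 0
0.502 [0.5021 0.0579 0.1266] [0.2 0.4 0. ] 0
0.503 [0.5031 0.0579 0.1266] [0.  0.3 0. ] 0
0.504 [0.5041 0.0579 0.1266] [-1.2 -0.1  0.1] 0
0.505 [0.5051 0.058  0.1266] [-0.1  0.  -0.1] 0
0.506 [0.5057 0.058  0.1265] [-1.3  0.2  0.7] 0
0.507 [0.506  0.058  0.1264] [-5.8 -0.1  3.7] 0
0.508 [0.5061 0.058  0.1263] [-8.8  0.5  6.4] 0
resist
0.508 0.05796400989892008 22.9083 0.021361947535166247 [-0.10579604  1.2587348  -0.03294028]
```

```bash
python3 - <<'E'
from h import *
servo_line([.5066,.058,.1262],v=.02); dwell(.2); print(get_force()-np.load("F0.npy"),get_tool_pos())
move_gripper(.045,20); dwell(.1)
servo_line([.5066,.058,.24],v=.15)
t=get_image("top"); np.savez("t4.npz",**t)
servo_line([.44,.058,.24],v=.2)
p,r=get_tool_pos(),get_tcp_rot(); d=get_image("wrist"); np.savez("w4.npz",pos=p,rot=r,**d)
cv2.imwrite("pics/w4.png",cv2.resize(d["frame"][60:260,200:450],None,fx=3,fy=3,interpolation=cv2.INTER_CUBIC)[:,:,::-1])
b=np.array([.551,-.0075])
for ph in(-73.1,-95,-121):
    h=np.radians(ph); print(ph,solve_ik([*(b+.19*np.array([np.cos(h),np.sin(h)])),.138],down(h+np.pi)))
print(get_time_s())
E
```

```text
[-6.04735119  0.27288356  7.48129514] [0.5060018  0.05800487 0.12632558]
-73.1 [-4.38801358e-01  5.01950341e-01  1.51428812e+00 -4.44089210e-16
  1.12535419e+00 -7.33762002e-01]
-95 [-5.04729910e-01  3.84075763e-01  1.68939181e+00 -4.44089210e-16
  1.06812508e+00 -4.17463447e-01]
-121 [-5.38622290e-01  2.27419171e-01  1.90197736e+00 -4.44089210e-16
  1.01219612e+00  2.42977782e-03]
25.3
```

View pics/w4.png

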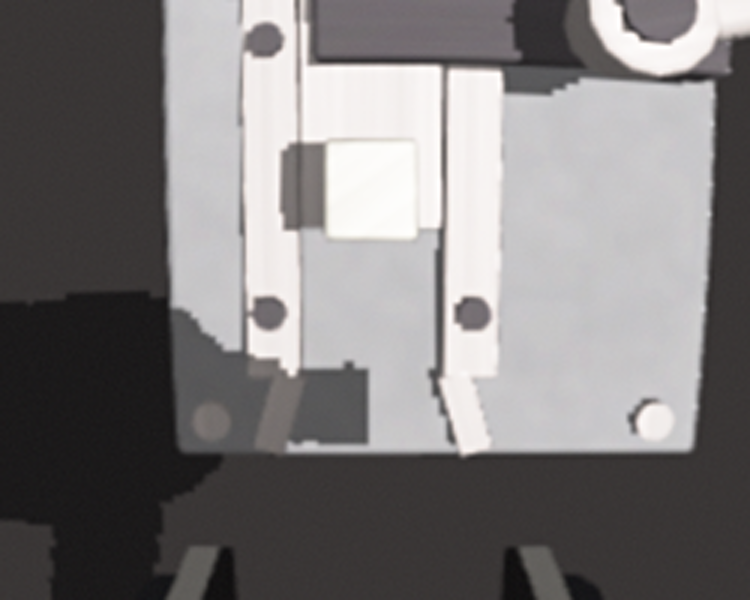

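The stamp lies flat and parallel in the channel, its foot's rear edge at crop row 229, post top at (372,190), and front under the strap. I check its x offset from this and move above the grip.

```bash
python3 - <<'E'
from h import *
d=dict(np.load("w4.npz")); f=lambda c:((c[0]+.5)/3-.5+200,(c[1]+.5)/3-.5+60)
def g(c,z0):
    u,v=f(c);e=np.array([u-d["mtx"][0,2],v-d["mtx"][1,2]])/d["mtx"][0,0];t=np.hypot(*e)
    T=d["T_tool_cam"];Rw=R.from_rotvec(d["rot"]).as_matrix();r=Rw@T[:3,:3]@np.r_[e/t*np.sin(t),np.cos(t)];o=Rw@T[:3,3]+d["pos"]
    return (o+r*(z0-o[2])/r[2]).round(4)
print("foot rear",g((430,229),.044),"par",g((297,375),.04),g((446,376),.04),"tips",g((288,452),.04),g((465,457),.04),"strap near edge",g((380,58),.047),"rear plate",g((436,452),.03))
print("head",g((592,5),.1),g((720,5),.1),g((658,75),.1),"post",g((326,240),.085),g((416,240),.085),g((330,140),.085))
t=dict(np.load("t4.npz"));P=cloud(t);x,y,z=P[...,0],P[...,1],P[...,2]
hh=(y<-.1)&(y>-.25)&(abs(x-.58)<.08)&(z>.07)&(z<.115); q=P[hh]; print(len(q),np.polyfit(q[:,1],q[:,0],1))
h=np.radians(-73.1);b=np.array([.551,-.0075])
move_gripper(.05)
reach([*(b+.19*np.array([np.cos(h),np.sin(h)])),.24],down(h+np.pi)); dwell(.2)
p,r=get_tool_pos(),get_tcp_rot(); w=get_image("wrist"); np.savez("w5.npz",pos=p,rot=r,**w); print(p,r,get_force(),get_time_s())
cv2.imwrite("pics/w5.png",w["frame"][:,:,::-1])
E
```

```text
foot rear [0.4911 0.04   0.044 ] par [0.447  0.0785 0.04  ] [0.4471 0.0341 0.04  ] tips [0.4228 0.0816 0.04  ] [0.4216 0.0274 0.04  ] strap near edge [0.5395 0.0547 0.047 ] rear plate [0.4199 0.0356 0.03  ]
head [0.5482 0.0078 0.1   ] [ 0.5513 -0.0232  0.1   ] [ 0.5331 -0.008   0.1   ] post [0.4914 0.0677 0.085 ] [0.4916 0.0461 0.085 ] [0.5156 0.0668 0.085 ]
400 [-0.29047183  0.55127119]
[ 0.60622005 -0.18889744  0.24014204] [1.87032732e+00 2.52405211e+00 7.95928377e-05] [ 1.10449473  0.02509112 -0.30192748] 27.7
```

View pics/w5.png

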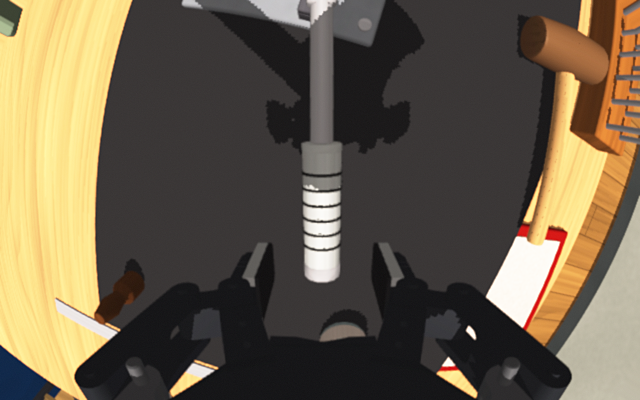

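The handle is centred between the pads (column 321) and the bystanders are clear. Lower, then turn clockwise with force monitoring.

```bash
python3 - <<'E'
from h import *
b=np.array([.5505,-.0077]);h=np.radians(-73.3);r=.19
pos=lambda h:[*(b+r*np.array([np.cos(h),np.sin(h)])),.138]
servo_line([*pos(h)[:2],.16],down(h+np.pi),v=.15); servo_line(pos(h),v=.06); move_gripper(.04); dwell(.2)
F0=get_force(); print("F0",F0,get_tool_pos(),get_grip_width(),get_time_s())
def ft(h):
    t=np.array([np.sin(h),-np.cos(h),0]); v=[]
    for _ in range(3): v.append(-(get_force()-F0)@t)
    return np.median(v)
h0=h;M=0;low=0;L=[]
while np.degrees(h0-h)<47:
    h-=.0012/r; servo_line(pos(h),down(h+np.pi),v=.02); F=ft(h); M=max(M,F)
    p=get_tool_pos(); ha=np.arctan2(p[1]-b[1],p[0]-b[0]); L.append((round(np.degrees(h0-h),1),round(np.degrees(h0-ha),1),round(F,1)))
    low=low+1 if M>12 and F<M-3 else 0
    if low>=2 or (M>12 and F<M-5.5): print("CLICK"); break
    if F>24 or get_time_s()>62: print("ABORT"); break
print(L[::3],L[-8:],M,get_time_s())
if low:
    hs=h
    while np.degrees(h-hs)<8:
        h+=.0015/r; servo_line(pos(h),down(h+np.pi),v=.04)
        if abs(ft(h))<1.2: break
    print("free after deg",np.degrees(h-hs),ft(h))
    h+=.006/r; servo_line(pos(h),down(h+np.pi),v=.04); print(ft(h),get_time_s())
E
```

```text
F0 [0.82658074 0.4335945  0.51059556] [ 0.60519522 -0.18972896  0.13819277] 0.039712309439894844 29.3583
CLICK
[(np.float64(0.4), np.float64(0.4), np.float64(-0.4)), (np.float64(1.4), np.float64(1.5), np.float64(-0.9)), (np.float64(2.5), np.float64(2.0), np.float64(5.4)), (np.float64(3.6), np.float64(2.9), np.float64(7.8)), (np.float64(4.7), np.float64(4.0), np.float64(7.2)), (np.float64(5.8), np.float64(5.0), np.float64(8.2)), (np.float64(6.9), np.float64(6.1), np.float64(8.6)), (np.float64(8.0), np.float64(7.1), np.float64(8.3)), (np.float64(9.0), np.float64(8.2), np.float64(8.2)), (np.float64(10.1), np.float64(9.3), np.float64(9.3)), (np.float64(11.2), np.float64(10.3), np.float64(8.9)), (np.float64(12.3), np.float64(11.4), np.float64(8.0)), (np.float64(13.4), np.float64(12.4), np.float64(9.3)), (np.float64(14.5), np.float64(13.5), np.float64(8.6)), (np.float64(15.6), np.float64(14.5), np.float64(9.7)), (np.float64(16.6), np.float64(15.6), np.float64(10.0)), (np.float64(17.7), np.float64(16.6), np.float64(11.1)), (np.float64(18.8), np.float64(17.7), np.float64(10.2)), (np.float64(
[... 1074 characters left out ...]
float64(38.5), np.float64(15.3)), (np.float64(41.6), np.float64(39.7), np.float64(13.9)), (np.float64(42.7), np.float64(41.3), np.float64(9.7))] [(np.float64(40.2), np.float64(38.2), np.float64(15.4)), (np.float64(40.5), np.float64(38.5), np.float64(15.3)), (np.float64(40.9), np.float64(38.8), np.float64(15.7)), (np.float64(41.3), np.float64(39.2), np.float64(15.4)), (np.float64(41.6), np.float64(39.7), np.float64(13.9)), (np.float64(42.0), np.float64(40.3), np.float64(13.4)), (np.float64(42.3), np.float64(40.8), np.float64(11.5)), (np.float64(42.7), np.float64(41.3), np.float64(9.7))] 15.862036027901825 58.8583
free after deg 5.880356318447896 -0.45673034824479614
0.4498932945714674 62.4083
```

```bash
python3 - <<'E'
from h import *
p=get_tool_pos(); servo_line([p[0],p[1],.22],v=.12)
print(get_force(),get_time_s()); print(close_job(),get_time_s())
E
```

```text
[-0.24015981  0.1606207   0.2941897 ] 63.2417
the job is handed in; nothing more can be done
the job is handed in; nothing more can be done
```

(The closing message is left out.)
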